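Pair the measuring boxes and set the cord on the red pair

ROBOT

A 6-joint arm with a two-finger parallel gripper is mounted at the origin on the work surface. World frame = base frame: x ahead of the robot, y to its left, z up, the work surface at z = 0. Lengths are in m, angles in rad, forces in N, time in s.
With the tool pointing down it reaches from about 0.35 to 0.975 m from the base axis. Payload 7.1 kg.
Tool frame: the origin (TCP) lies midway between the tips of the shut fingers; the grasp point (between the pads) lies 19 mm behind it; z points along the fingers, y is the line along which they close (so a half turn about z gives the same grasp; the last joint's range is limited). The gripper opens to 88 mm and grips with 3 to 60 N. Pads are 20 mm wide; open, the fingers measure 115 mm over their backs; the gripper's body (75 mm by 178 mm) begins 61 mm behind the grasp point.
Start: joints at [-1.298, 0.423, 1.63, -0, 1.089, -0.019], TCP at [0.18, -0.599, 0.195] pointing down, gripper open.
Joint ranges: [-3, 3], [-0.9, 2.11], [0.09, 2.58], [-1.31, 4.45], [0.11, 2.69], [-2.54, 2.54]. Speed limits (rad/s): [2.39, 2.39, 3.01, 3.14, 3.14, 3.14].

INTERFACE

Orientations are given as a unit quaternion [x, y, z, w].
In Python, from workcell import * gives the robot as it stands. Calls block until the motion is done:
- move_pose(position, orientation): joint-space move of the TCP to a pose.
- move_straight(position, ori=None, speed=0.15, threshold=None): straight line of the TCP; ori=None keeps the orientation; speed is the mean speed in m/s. With threshold (N) it stops when the force on the tool has changed by that much, and returns True; else False.
- movej(angles): joint-space move.
- gripper_open() and grasp(strength=None): open the fingers fully, or close them until they stop; strength is the grip in N (None keeps the last).
- pause(seconds).
- solve_ik(position, orientation): joint angles nearest the present ones, or None.
- read_camera(name): name is "scene" or "top" or "wrist"; returns a dict with "color" (420x560x3 uint8, red, green, blue), "fx", "fy", "cx", "cy" (pixels), "k1" (the pictures are not rectified: a ray, as slopes to the right and down, at radius r is drawn at 1 + k1 r^2 times it, then the intrinsics apply), "R" (3x3) and "t" (3): a world point X has camera coordinates R X + t. Camera axes: x right, y down, z forward; pixel columns grow to the right and rows downward; lengths in m; the calibration is good to about 2 mm. A picture is of the moment at which its call begins. There is no depth.
A pose or a line that the arm cannot do raises PlanningError and nothing moves.
- finish_job(): hands the job in; it is judged then, once.
Trained networks look in a picture, given as the dict that the camera call returned (one of the last four; its "shot" number tells which), for a name from the list of things; names that differ only in an ending like _2 or _b are one class to them, and where a whole thing is asked for, a point or a joint stands for the part that bears it (a point fixed in the world has none). Each returns a list of dicts, best first, with "score" (0 to 1); they miss things now and then, are a little off and sometimes report something else, mostly with a low value. They report only what shows in the picture. A call takes as long as a camera call. They do not tell look-alikes from the thing itself.
- silhouettes(picture, thing): "region" (420x560 bool, what is visible of it) and "bbox" ([left, top, right, bottom] in pixels, round what is visible of it).
- pinpoint(picture, thing): "at" ([column, row] in pixels: a listed point, or the origin of a listed thing).
Readings, each from a call of its own:
- get_time(): time.
- get_qpos(): joint angles.
- get_dq(): joint speeds.
- get_joint_efforts(): joint torques, N m.
- get_ee_pos(): TCP position.
- get_orientation(): TCP orientation.
- get_ft_force(): force on the tool from outside, world axes, zero at the start.
- get_torque(): the same for the moment, N m.
- get_width(): finger opening in m.
- get_gripper_force(): force on a finger pad.
Only numpy, scipy, OpenCV 4.12 (cv2) and the standard library are available. Lean on these libraries where they do the work, as an engineer would, in place of code of your own. Each camera call takes 0.05 s, during which the arm holds its last target. There are 200 camera calls.

TASK

Slide each loose box up against its partner with the same mark, so that the two touch face to face all along, squared up and with their edges lined up. Take the red cord reel off its post and stand it flat on top of the red pair, ready for tying. Leave everything else where it stands.

Things in the scene. Friction and masses are not known exactly. Their poses are not given: they have to be found in the camera images.
- red_box: loose wooden box standing mouth-down (closed flat top, plain upright sides), 90 x 90 mm and 50 mm high, 0.25 kg, a red disc 44 mm across on top; can only be pushed, being too wide for the gripper. Origin: centre of its underside; x, y square to its sides, z up
- red_mate: its partner: same box, same mark (a red disc 44 mm across on top), pinned to the table at the left or right side (the loose boxes start in the middle). Origin: centre of its underside; x, y square to its sides, z up
- blue_box: loose wooden box standing mouth-down (closed flat top, plain upright sides), 90 x 90 mm and 50 mm high, 0.25 kg, a blue square 40 mm wide on top; can only be pushed, being too wide for the gripper. Origin: centre of its underside; x, y square to its sides, z up
- blue_mate: its partner: same box, same mark (a blue square 40 mm wide on top), pinned to the table at the left or right side (the loose boxes start in the middle). Origin: centre of its underside; x, y square to its sides, z up
- red_reel: reel of red cord wound in a rigid ring: outer diameter 54 mm, bore 20 mm, 30 mm high, 0.12 kg, standing on the stand with a brass post through its bore. Origin: centre of its underside; z up along the bore
- blue_reel: like red_reel but blue; stands on the other post and stays there
- stand: fixed wooden block 60 (x) x 160 (y) x 36 mm high with two upright brass posts, 12 mm diameter, tops 94 mm above the table, at y = +42 mm and -42 mm. Origin: centre of its underside
- ink_bottle: bystander: ink jar with black cap, 42 mm diameter, 62 mm high; origin at the centre of its underside
- tea_cup: bystander: blue ceramic cup, 60 mm across the rim, 58 mm high; origin at the centre of its underside
- small_masu: bystander: small open wooden box, 56 x 56 x 40 mm, mouth up; origin at the centre of its underside
- dropper: bystander: white ceramic water dropper, 52 mm diameter, 44 mm high; origin at the centre of its underside
- brush_cup: bystander: terracotta brush pot with brushes, 68 mm diameter, brushes reach 182 mm; origin at the centre of its underside
- paperweight: bystander: steel bar 24 x 160 x 18 mm, long side along its y; origin at the centre of its underside
Mind the look-alikes: they are no part of the job. Leave any green, orange or pink look-alike of the red_box alone.

How it is judged:
By the outcome, as a careful person would: the job done as asked, in the order asked, and still so for the second after the job is handed in, with the robot touching nothing.
It also fails if it takes over 72 s, if anything falls off the work surface, if the arm or the gripper's body presses on something with over 40 N, if the wrist force passes 120 N, or if a joint passes its speed limit or range.

## Working session

There is one attempt and no reset: what is moved stays moved. The work goes in short steps, each a Python script; the robot and the scene stay as the last script left them, time stands still between calls to the robot, and variables do not carry over. Pictures are saved under pics/ and viewed, at most 13 in all, crops included, and the job is handed in when it is done.

```bash
mkdir -p pics; ls
python3 - <<'E'
from workcell import *
import cv2,numpy as np
for n in ("top","scene"):
    p=read_camera(n); cv2.imwrite(f"pics/{n}0.png",p["color"][:,:,::-1])
    print(n,p["fx"],p["cx"],p["cy"],p["k1"],(-p["R"].T@p["t"]).round(3),p["R"].round(2).tolist())
    if n=="top":
        for t in "red_box red_mate blue_box blue_mate red_reel blue_reel stand".split():
            print(t,[(np.round(d["at"],1).tolist(),round(d["score"],2)) for d in pinpoint(p,t)])
print(get_time())
E
```

```text
pics
top 523.6672722911572 283.5631146166355 213.37458344432423 -0.17960139739455483 [0.355 0.021 1.795] [[0.0, -1.0, 0.01], [-1.0, -0.0, -0.08], [0.08, -0.01, -1.0]]
red_box [([292.6, 228.7], 0.8), ([193.0, 255.0], 0.74), ([167.6, 298.5], 0.59), ([371.3, 285.2], 0.56)]
red_mate [([186.8, 197.2], 0.61)]
blue_box [([282.4, 191.7], 0.56)]
blue_mate [([384.1, 210.3], 0.57)]
red_reel [([273.7, 149.5], 0.73), ([300.0, 150.2], 0.62)]
blue_reel [([299.3, 149.3], 0.78), ([141.1, 198.1], 0.72)]
stand [([283.3, 153.4], 0.96)]
scene 401.03556372725814 272.9223654283666 205.41320602758722 -0.05915515394142263 [1.388 0.298 0.679] [[-0.32, 0.95, 0.01], [0.52, 0.19, -0.83], [-0.79, -0.26, -0.55]]
0.45
```

Run:
```python
import cv2
a=cv2.imread("pics/top0.png")[110:330,110:430]
cv2.imwrite("pics/topc.png",cv2.resize(a,(800,550),interpolation=cv2.INTER_CUBIC))
```

```text
(no output)
```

View pics/topc.png

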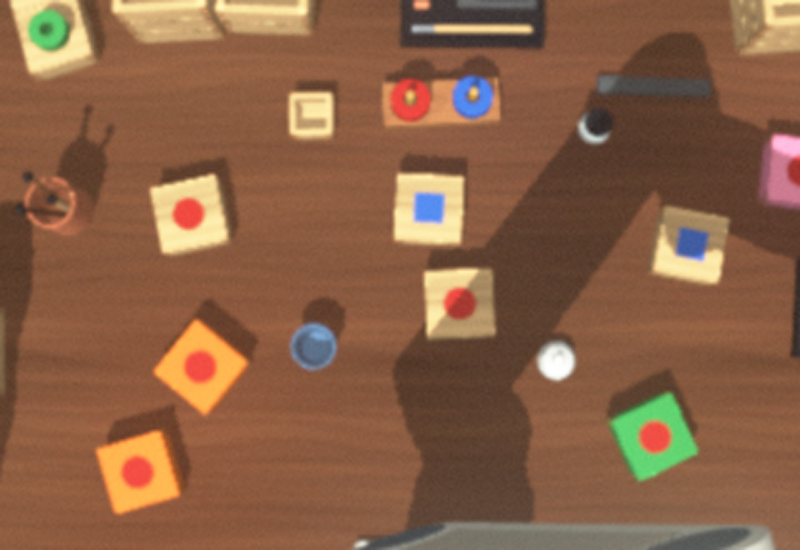

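View pics/scene0.png

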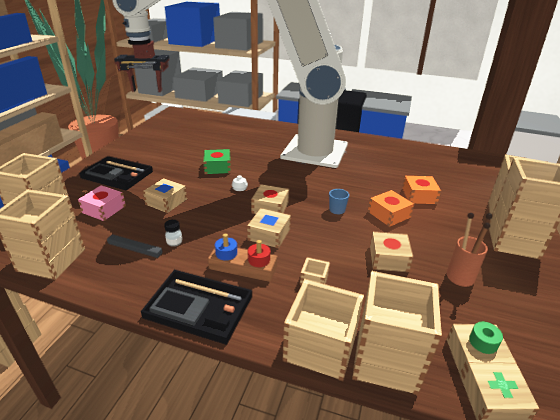

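The plain wooden boxes are the ones in the job. In the crop, red_mate is at (190,213) and red_box at (460,303). The blue_box is at (429,208) and blue_mate at (690,244). The look-alikes are orange at (200,366) and (137,472), green at (655,437) and pink at (790,170). The red reel is at (410,98) on the stand, and a green reel sits far off at (47,30). The crop already shows the wood colour clearly at 2.5x.

Next I'll fit precise poses by matching a box model to the silhouettes.

```bash
cat > h.py <<'E'
from workcell import *
import cv2,numpy as np
from scipy.optimize import minimize
from scipy.spatial.transform import Rotation as Ro
def proj(p,X):
    c=np.atleast_2d(X)@p["R"].T+p["t"]; s=c[:,:2]/c[:,2:]
    s=s*(1+p["k1"]*(s**2).sum(1,keepdims=True))
    return s*[p["fx"],p["fy"]]+[p["cx"],p["cy"]]
def unproj(p,uv,z):
    d=(np.array(uv,float)-[p["cx"],p["cy"]])/[p["fx"],p["fy"]]; s=d.copy()
    for _ in range(20): s=d/(1+p["k1"]*(s@s))
    r=p["R"].T@np.array([*s,1]); o=-p["R"].T@p["t"]
    return (o+r*(z-o[2])/r[2])[:2]
def corners(q):
    c,s=np.cos(q[2]),np.sin(q[2]); h=.045
    xy=np.array([[h,h],[h,-h],[-h,-h],[-h,h]])@np.array([[c,s],[-s,c]])+q[:2]
    return np.vstack([np.c_[xy,np.full(4,z)] for z in (0,.05)])
def fit(p,name,near):
    """pose (x,y,yaw) of the box of that name nearest to world xy `near`, and disc/square mark centre"""
    best=None
    uv=proj(p,[*near,.05])[0]
    for n in (name,name.replace("box","mate"),name.replace("mate","box")):
        for d in silhouettes(p,n):
            m=d["region"]
            if m.sum()<150: continue
            e=np.linalg.norm(np.argwhere(m).mean(0)[::-1]-uv)
            if best is None or e<best[0]: best=(e,m,d["score"])
        if best and best[0]<15: break
    m=best[1].astype(np.float32); S=4
    M=cv2.resize(m,None,fx=S,fy=S,interpolation=cv2.INTER_LINEAR)
    x0=unproj(p,np.argwhere(m).mean(0)[::-1],.04)
    def cost(v):
        q=v*[1,1,5]
        h=cv2.convexHull(((proj(p,corners(q))+.5)*S*16).astype(np.int32))
        I=np.zeros_like(M); cv2.fillConvexPoly(I,h,1.,cv2.LINE_8,4)
        return np.abs(I-M).sum()/S/S
    r=min((minimize(cost,[*x0,a/5],method="Nelder-Mead",options=dict(initial_simplex=np.array([[0,0,0],[.008,0,0],[0,.008,0],[0,0,.03]])+[*x0,a/5],xatol=1e-5)) for a in (-.3,0.,.3)),key=lambda r:r.fun)
    q=r.x*[1,1,5]; q[2]=(q[2]+np.pi/4)%(np.pi/2)-np.pi/4
    c=p["color"].astype(int); uv=proj(p,[*q[:2],.05])[0]
    k=(c[:,:,0]-c[:,:,1]) if "red" in name else (c[:,:,2]-c[:,:,0])
    yy,xx=np.mgrid[:420,:560]; f=p["fx"]/(p["R"]@[*q[:2],.05]+p["t"])[2]
    w=np.where(np.hypot(xx-uv[0],yy-uv[1])<.035*f,k,0); w=w*(w>.5*w.max())
    mk=unproj(p,[(w*xx).sum()/w.sum(),(w*yy).sum()/w.sum()],.05)
    print(name,"pose",q.round(4),"mark",mk.round(4),"resid",round(r.fun,1),"of",m.sum(),"off",round(best[0],1),flush=True)
    return q,mk
def down(yaw):
    """tool down; the closing line (tool y) horizontal at world angle yaw"""
    y=np.array([np.cos(yaw),np.sin(yaw),0]); z=np.array([0,0,-1.]); x=np.cross(y,z)
    return Ro.from_matrix(np.c_[x,y,z]).as_quat()
E
python3 - <<'E'
from h import *
p=read_camera("top")
for n,uv in dict(red_box=(294,231),red_mate=(186,195),blue_box=(281.6,193),blue_mate=(386,207.6)).items():
    fit(p,n,unproj(p,uv,.05))
for n in ("red_reel","blue_reel"):
    for d in pinpoint(p,n): print(n,d["score"],unproj(p,d["at"],.036).round(4))
for n in "stand ink_bottle tea_cup small_masu dropper brush_cup paperweight".split():
    for d in pinpoint(p,n)[:2]: print(n,round(d["score"],2),unproj(p,d["at"],.036 if 0 else 0).round(3))
for a in np.arange(-1.6,1.7,.4):
    q=solve_ik([.5,0,.03],down(a)); print(round(a,1),None if q is None else np.round(q,2))
E
```

```text
red_box pose [ 0.4284 -0.0324  0.041 ] mark [ 0.4309 -0.0314] resid 62.0 of 777.0 off 0.8
red_mate pose [ 0.3439  0.3129 -0.6743] mark [0.3434 0.3131] resid 49.3 of 774.0 off 61.4
blue_box pose [ 0.5569  0.0076 -0.0128] mark [0.5576 0.0082] resid 78.3 of 686.0 off 0.6
blue_mate pose [ 0.5093 -0.3478 -0.1886] mark [ 0.5093 -0.3475] resid 54.5 of 770.0 off 0.6
red_reel 0.64 [0.5425 0.3296]
red_reel 0.57 [0.7032 0.0289]
blue_reel 0.62 [ 0.7133 -0.0529]
stand 0.67 [ 0.709 -0.002]
ink_bottle 0.7 [ 0.701 -0.019]
ink_bottle 0.54 [ 0.677 -0.233]
tea_cup 0.73 [0.379 0.16 ]
small_masu 0.87 [0.677 0.166]
dropper 0.68 [ 0.714 -0.057]
dropper 0.48 [ 0.347 -0.187]
brush_cup 0.68 [0.536 0.501]
brush_cup 0.36 [0.544 0.334]
paperweight 0.75 [ 0.738 -0.302]
paperweight 0.59 [0.678 0.17 ]
-1.6 [-0.02  0.51  2.   -0.    0.63  1.58]
-1.2 [-0.02  0.51  2.   -0.    0.63  1.18]
-0.8 [-0.02  0.51  2.   -0.    0.63  0.78]
-0.4 [-0.02  0.51  2.   -0.    0.63  0.38]
-0.0 [-0.02  0.51  2.   -0.    0.63 -0.02]
0.4 [-0.02  0.51  2.   -0.    0.63 -0.42]
0.8 [-0.02  0.51  2.   -0.    0.63 -0.82]
1.2 [-0.02  0.51  2.   -0.    0.63 -1.22]
1.6 [-0.02  0.51  2.   -0.    0.63 -1.62]
```

```bash
cat >> h.py <<'E'
def ax(yaw): return np.array([np.cos(yaw),np.sin(yaw)]),np.array([-np.sin(yaw),np.cos(yaw)])
ZP,ZT=.022,.075
def push(a,b,yaw,speed=.12,thr=None,near=None):
    """lower at a, push to b (pusher centres, xy), lift. yaw: tool closing line"""
    o=down(yaw); a=np.array(a); b=np.array(b)
    move_pose([*a,ZT],o); move_straight([*a,ZP],speed=.2)
    hit=False
    if near is not None:
        d=(b-a)/np.linalg.norm(b-a); move_straight([*(b-d*near),ZP],speed=speed)
        hit=move_straight([*b,ZP],speed=.03,threshold=thr)
    else: move_straight([*b,ZP],speed=speed)
    e=get_ee_pos(); print("end",np.round(e,4),"hit",hit,get_ft_force().round(1),flush=True)
    d=(b-a)/np.linalg.norm(b-a); move_straight([*(np.array(e[:2])-d*.006),ZP],speed=.1)
    move_straight([*(np.array(e[:2])-d*.012),ZT],speed=.25); return hit
def snap(n,f):
    p=read_camera(n); cv2.imwrite(f"pics/{f}.png",p["color"][:,:,::-1]); return p
E
python3 - <<'E'
from h import *
print(get_time())
grasp(10); print(get_width())
m=np.array([.5093,-.3476]); yaw=-.189; ex,ey=ax(yaw); T=m+.09*ey
c=np.array([.5576,.0082]); L=(c-T)@ex
print("T",T,"L",L,(c-T)@ey)
push(c+.08*ey, T+ex*L+ey*(.018+.055), yaw)
p=snap("top","t1"); fit(p,"blue_box",T+ex*L+ey*.018); fit(p,"blue_mate",m)
w=snap("wrist","w1"); print(-w["R"].T@w["t"],get_ee_pos())
print([ (d["score"],d["bbox"]) for n in("blue_box","blue_mate") for d in silhouettes(w,n)])
fit(p,"red_mate",[.543,.33]); print(get_time())
E
```

```text
1.25
0.0005673169124243183
T [ 0.52620891 -0.25920267] L -0.019406661462151458 0.26853857740959125
end [ 0.5209 -0.1835  0.022 ] hit False [-0.4  0.3 -1.1]
blue_box pose [ 0.5084 -0.3495 -0.1873] mark [ 0.5098 -0.3471] resid 110.8 of 704.0 off 32.0
blue_mate pose [ 0.5084 -0.3495 -0.1873] mark [ 0.5098 -0.3471] resid 110.8 of 704.0 off 0.9
[ 0.53729376 -0.09133028  0.26242117] [ 0.52245532 -0.17153354  0.07401019]
[(0.6, [214.5, 1.0, 364.8, 54.2]), (0.81, [274.1, 349.4, 287.6, 384.8])]
red_mate pose [ 0.3442  0.3117 -0.7143] mark [0.344  0.3122] resid 71.7 of 743.0 off 59.6
9.4417
```

View pics/w1.png

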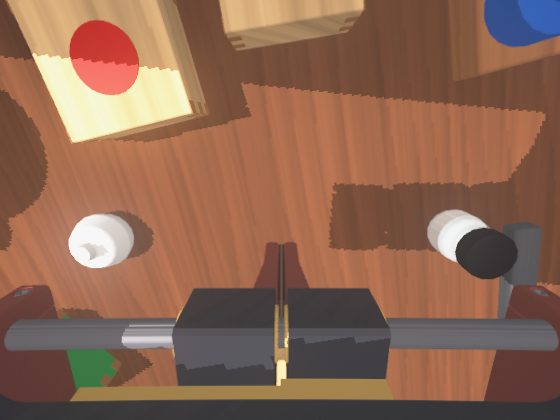

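Run:
```python
import cv2
a=cv2.imread("pics/t1.png")[110:330,110:430]
cv2.imwrite("pics/t1c.png",cv2.resize(a,(800,550),interpolation=cv2.INTER_CUBIC))
```

```text
(no output)
```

View pics/t1c.png

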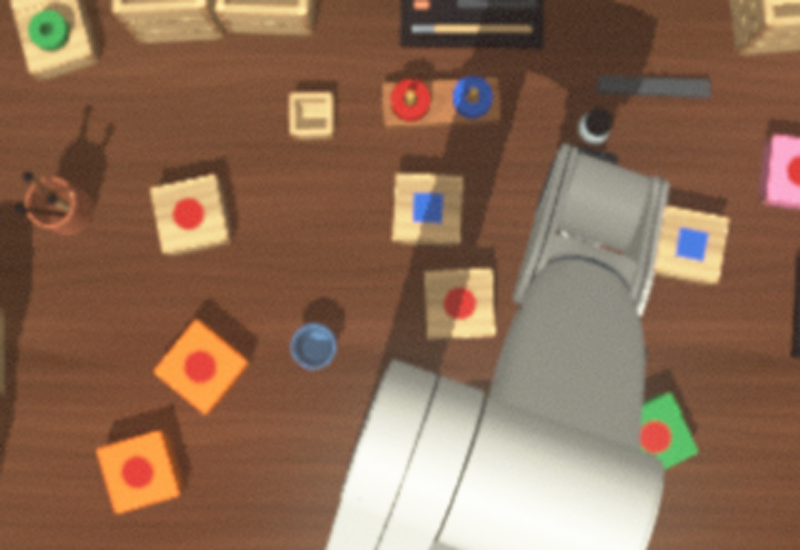

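The blue box is still at crop (427,208), so the pusher never shoved it. I'll check where the tool actually goes.

Run:
```python
from h import *
yaw=-.189; ex,ey=ax(yaw); c=np.array([.5576,.0092]); a=c+.085*ey
o=down(yaw); print(get_time(),get_ee_pos(),get_orientation(),o)
print(move_pose([*a,.1],o)); print(a,get_ee_pos(),get_orientation(),get_time())
print(move_straight([*a,ZP],speed=.2)); print(get_ee_pos(),get_time())
w=snap("wrist","w2")
```

```text
9.4417 [ 0.52301911 -0.17165407  0.07468173] [ 7.70709689e-01  6.37186384e-01 -1.39189575e-04 -2.58707859e-04] [0.77067399 0.63722963 0.         0.        ]
False
[0.57356953 0.09268637] [0.57334809 0.09182254 0.09982712] [ 7.70789546e-01  6.37089787e-01 -2.81081752e-04 -1.27713523e-05] 10.4917
False
[0.57377741 0.09175002 0.02208446] 11.0333
```

View pics/w2.png

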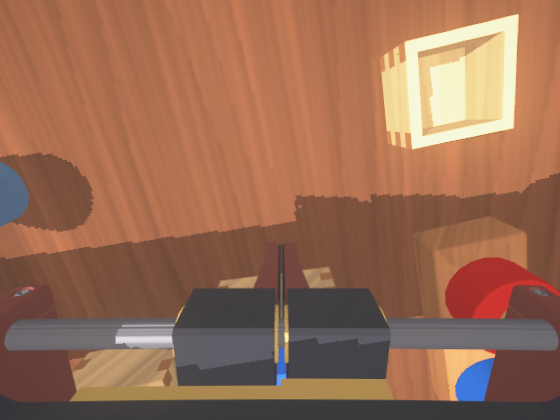

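Run:
```python
from h import *
yaw=-.189; ex,ey=ax(yaw); c=np.array([.5576,.0092])
for s in (.065,.05,.035,.02):
    r=move_straight([*(c+s*ey),ZP],speed=.08); print(s,r,get_ee_pos().round(4),get_ft_force().round(1),get_time())
p=read_camera("top"); fit(p,"blue_box",c)
```

```text
0.065 False [0.57   0.0724 0.0226] [0.1 0.4 0.7] 11.4833
0.05 False [0.5673 0.0574 0.0225] [-0.3 -1.8  5.6] 11.8167
0.035 False [0.5646 0.0425 0.0226] [ 0.6 -1.5  7.2] 12.15
0.02 False [0.5618 0.0275 0.0226] [-0.7 -2.2  7.6] 12.4833
blue_box pose [ 0.5082 -0.3473 -0.1988] mark [ 0.5098 -0.3471] resid 64.4 of 751.0 off 105.6
```

Run:
```python
from h import *
p=snap("scene","s2"); a=p["color"][120:300,150:400,::-1]
b=snap("top","t2")["color"][140:270,200:400,::-1]
cv2.imwrite("pics/s2c.png",np.hstack([cv2.resize(a,(450,324),interpolation=3),cv2.resize(b,(350,324),interpolation=3)]))
```

```text
(no output)
```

View pics/s2c.png

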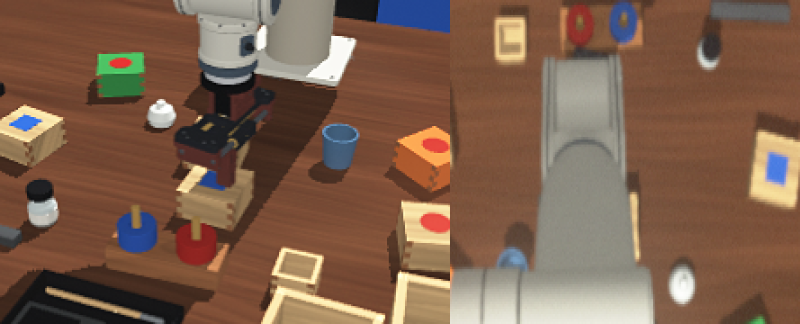

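Run:
```python
from h import *
e=get_ee_pos(); print(e,get_ft_force(),get_width())
move_straight([e[0],e[1],.08],speed=.25); print(get_ft_force())
move_straight([.5736,.0918,.08],speed=.3); 
f=read_camera("scene"); print("tip px",proj(f,[get_ee_pos()])[0])
cv2.imwrite("pics/s3.png",cv2.resize(f["color"][100:300,150:400,::-1],(800,640),interpolation=3)[:600])
print(move_straight([.5736,.0918,-.002],speed=.08,threshold=4),get_ee_pos(),get_ft_force())
e=get_ee_pos(); move_straight([e[0],e[1],.02]); print(get_time())
```

```text
[0.56177497 0.02753971 0.02257239] [ 0.3021139  -2.62565131  6.96900507] 0.0006905097807320289
[ 0.39925147 -0.58643637 -0.91879023]
tip px [297.2615428  219.60665779]
False [ 0.57405758  0.09189879 -0.00153746] [-0.17086363 -0.3071126   0.75789921]
15.0583
```

View pics/s3.png

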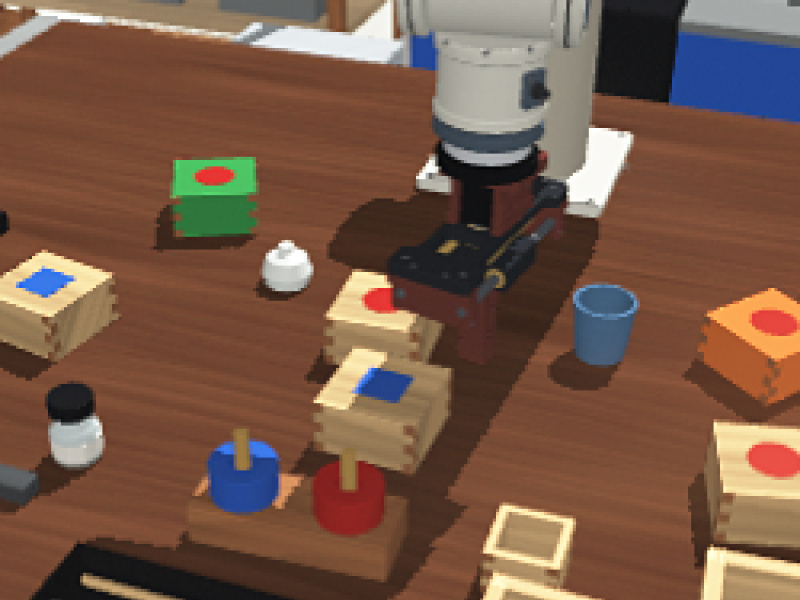

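Run:
```python
from h import *
e=get_ee_pos(); f=read_camera("scene")
for dz in (0,.01,.02,.03): print(dz,proj(f,[[.5736,.0918,.08+dz]])[0].round(1))
try:
    print(move_straight([.5736,.0918,-.045],speed=.06,threshold=4))
except Exception as x: print(repr(x))
e=get_ee_pos(); print(e,get_ft_force()); move_straight([e[0],e[1],e[2]+.025]); print(get_time(),get_width())
```

```text
0 [297.2 219.4]
0.01 [297.4 216.3]
0.02 [297.6 213. ]
0.03 [297.8 209.8]
True
[ 0.5732869   0.09176743 -0.02741191] [-1.18954397 -0.6531564   5.41575958]
16.1917 0.000419561388602837
```

```bash
sed -i 's/^ZP,ZT=.*/ZP,ZT=-.005,.045  # tips found 26.5 mm above the reported TCP/' h.py
python3 - <<'E'
from h import *
m=np.array([.5096,-.3472]); yaw=-.192; ex,ey=ax(yaw); T=m+.09*ey
c=np.array([.557,.01]); L=(c-T)@ex
push(c+.08*ey, T+ex*L+ey*(.02+.055), yaw)
e=get_ee_pos(); move_straight([.42,.06,.1],speed=.4)
p=snap("top","t3"); fit(p,"blue_box",T+ex*L+ey*.02); fit(p,"blue_mate",m); fit(p,"red_mate",[.543,.33]); fit(p,"red_box",[.43,-.031])
print(get_time())
E
```

```text
end [ 0.5198 -0.1809 -0.0051] hit False [-0.7 -0.6  0.9]
blue_box pose [ 0.5019 -0.2366 -0.1862] mark [ 0.5026 -0.2365] resid 44.9 of 785.0 off 2.8
blue_mate pose [ 0.5019 -0.2366 -0.1862] mark [ 0.5026 -0.2365] resid 44.9 of 785.0 off 33.3
red_mate pose [0.55   0.3329 0.2031] mark [0.5487 0.3321] resid 49.7 of 811.0 off 1.4
red_box pose [ 0.4301 -0.0397 -0.0009] mark [ 0.4293 -0.0333] resid 221.1 of 532.0 off 4.4
21.0833
```

Run:
```python
from h import *
m=np.array([.5096,-.3472]); yaw=-.189; ex,ey=ax(yaw); T=m+.09*ey
c=np.array([.5024,-.2365]); L,S=(c-T)@ex,(c-T)@ey; print(L,S)
push(T+ex*(L-.072)+ey*S, T-ex*.0565+ey*S, yaw+np.pi/2)
push(T+ey*(S+.072), T+ey*.048, yaw, near=.016, thr=7)
move_straight([.42,.03,.12],speed=.45)
p=snap("top","t4"); b,bm=fit(p,"blue_box",T); a,am=fit(p,"blue_mate",m); 
ex,ey=ax(a[2]); print("rel by pose",(b-a)[:2]@ex,(b-a)[:2]@ey,"by mark",(bm-am)@ex,(bm-am)@ey,"dyaw",b[2]-a[2]); fit(p,"red_mate",[.549,.332])
print(get_time())
```

```text
-0.02786974811129679 0.017376008215117
end [ 0.4743 -0.2311 -0.0044] hit False [-0.4  0.2  0. ]
end [ 0.5375 -0.202  -0.0049] hit True [1.3 1.5 1.2]
blue_box pose [ 0.5306 -0.2601 -0.1947] mark [ 0.5307 -0.2592] resid 40.2 of 808.0 off 0.7
blue_mate pose [ 0.5087 -0.3483 -0.2252] mark [ 0.5098 -0.3471] resid 89.2 of 735.0 off 1.2
rel by pose 0.0016141919834224434 0.0908999425941742 by mark 0.0007333607992805277 0.0903955890013198 dyaw 0.030520299281257213
red_mate pose [0.5485 0.3323 0.2058] mark [0.5488 0.3321] resid 53.1 of 779.0 off 1.4
28.65
```

Run:
```python
from h import *
yaw=-.192; ex,ey=ax(yaw); T=np.array([.5096,-.3472])+.045*ey-.09*ey
move_pose([*T,.2],down(yaw)); w=snap("wrist","w4"); print(get_time(),-w["R"].T@w["t"])
for n in ("blue_box","blue_mate"):
    for d in silhouettes(w,n): print(n,d["score"],d["bbox"])
import pickle; pickle.dump({k:w[k] for k in w},open("w4.pkl","wb"))
```

```text
30.3083 [ 0.51593863 -0.31003199  0.3881661 ]
blue_box 0.89 [236.6, 17.6, 329.2, 113.3]
blue_mate 0.76 [242.7, 110.8, 324.5, 191.2]
```

View pics/w4.png

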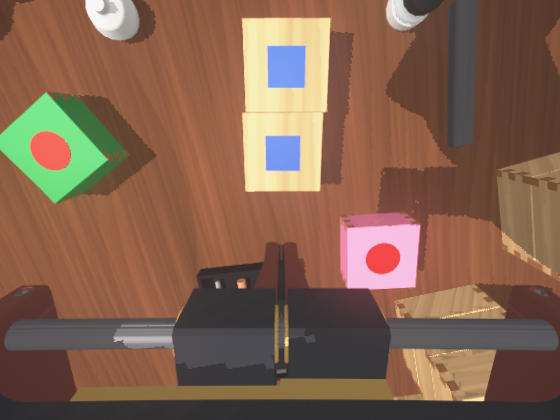

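The wrist view shows the blue box at (286,65), touching blue_mate at (282,150). Its right edge sticks out a few pixels, so I'll quantify that.

Run:
```python
from h import *
import pickle
w=pickle.load(open("w4.pkl","rb")); g=w["color"].astype(int); g=cv2.GaussianBlur(g[:,:,1].astype(np.float32),(0,0),1)
def edge(y,x0,x1):   # strongest gradient column
    r=np.abs(np.gradient(g[y])); x=np.arange(x0,x1); k=r[x0:x1]; k=np.where(k>.6*k.max(),k,0); return (x*k).sum()/k.sum()
for nm,rows in (("box",range(30,106,4)),("mate",range(122,184,4))):
    for side,(a,b) in (("L",(233,255)),("R",(314,340))):
        P=np.array([unproj(w,(edge(y,a,b),y),.05) for y in rows]); v=cv2.fitLine(P.astype(np.float32),cv2.DIST_HUBER,0,1e-3,1e-3).ravel()
        v[:2]*=np.sign(v[1]); x=v[2]-(v[3]+.30)*v[0]/v[1]
        print(nm,side,"yaw",round(-np.arctan2(v[0],v[1]),4),"x at y=-.30:",round(float(x),4))
a=np.array([])
fit(w,"blue_mate",[.5096,-.3472]); fit(w,"blue_box",[.5307,-.2595]); print(get_time())
```

```text
box L yaw -0.1948 x at y=-.30: 0.4771
box R yaw -0.1867 x at y=-.30: 0.5683
mate L yaw -0.192 x at y=-.30: 0.4734
mate R yaw -0.1891 x at y=-.30: 0.5642
blue_mate pose [ 0.5102 -0.345  -0.1925] mark [ 0.5106 -0.3453] resid 201.0 of 6138.0 off 4.3
blue_box pose [ 0.5308 -0.2584 -0.1902] mark [ 0.5312 -0.2576] resid 290.2 of 8037.0 off 4.1
30.5083
```

```bash
cat >> h.py <<'E'
def edges(w,box,mate):
    """lateral offset box-mate and yaws from wrist picture, vertical edges (tops at z=.05)"""
    g=cv2.GaussianBlur(w["color"][:,:,1].astype(np.float32),(0,0),1); out=[]
    for q in (box,mate):
        ex,ey=ax(q[2]); lat=[];yw=[]
        for s in (-1,1):
            P=[]
            for t in np.linspace(-.034,.034,20):
                k=np.linspace(-.012,.012,97); X=q[:2]+ey*t+np.outer(s*.045+k,ex)
                uv=proj(w,np.c_[X,np.full(97,.05)]).astype(np.float32)
                v=cv2.remap(g,uv[:,0].copy(),uv[:,1].copy(),1).ravel(); r=np.abs(np.gradient(v)); r=np.where(r>.6*r.max(),r,0)
                P.append([(s*.045+(k*r).sum()/r.sum()),t])
            v=cv2.fitLine(np.array(P,np.float32),cv2.DIST_HUBER,0,1e-3,1e-3).ravel()
            lat.append(v[2]-v[3]*v[0]/v[1]); yw.append(q[2]-np.arctan(v[0]/v[1]))
        out.append((q[:2]+ex*np.mean(lat),np.array(yw),lat[1]-lat[0]))
    y=out[1][1].mean(); ex,ey=ax(y)
    L=(out[0][0]-out[1][0])@ex
    print("lateral",round(float(L),4),"yaw box",out[0][1].round(3),"mate",out[1][1].round(3),"widths",round(out[0][2],4),round(out[1][2],4)); return L
E
python3 - <<'E'
from h import *
import pickle
w=pickle.load(open("w4.pkl","rb"))
edges(w,np.array([.531,-.258,-.191]),np.array([.5103,-.3452,-.191]))
m=np.array([.5096,-.3472]); yaw=-.191; ex,ey=ax(yaw); T=m+.09*ey
push(T+ex*.080,T+ex*.057,yaw+np.pi/2-np.pi)
move_pose([*(m-.045*ey),.2],down(yaw)); w=snap("wrist","w5")
edges(w,np.array([.529,-.258,-.191]),np.array([.5103,-.3452,-.191])); print(get_time())
E
```

```text
lateral 0.0039 yaw box [-0.19  -0.186] mate [-0.188 -0.19 ] widths 0.0891 0.0891
end [ 0.5834 -0.2701 -0.0036] hit False [ 0.8 -0.3  0.3]
lateral -0.0022 yaw box [-0.194 -0.191] mate [-0.188 -0.191] widths 0.0891 0.0892
35.075
```

Run:
```python
from h import *
m=np.array([.5487,.3322]); yaw=.2045; ex,ey=ax(yaw); T=m-.09*ey; H=.0597
c=np.array([.4305,-.0315]); L,S=(c-T)@ex,(c-T)@ey; print(T,L,S,get_time())
push(c-ex*.068, T+ey*S+ex*(-.06-H), yaw-np.pi/2, speed=.15)
push(T+ex*-.06+ey*(S-.075), T+ex*-.06+ey*(-.022-H), yaw, speed=.15)
move_straight([.42,.03,.1],speed=.5)
p=snap("top","t6"); b,bm=fit(p,"red_box",T-.06*ex-.022*ey); fit(p,"red_mate",m)
print("L,S",(bm-T)@ex,(bm-T)@ey,get_time())
```

```text
[0.56697698 0.24407536] -0.1895963492933083 -0.24211768145440532 35.075
end [ 0.4982 -0.0173 -0.0049] hit False [-0.9  0.3  0.6]
end [ 0.5248  0.1514 -0.0051] hit False [0.2 0.4 0.8]
red_box pose [0.5117 0.2089 0.2152] mark [0.5123 0.2064] resid 66.8 of 724.0 off 1.3
red_mate pose [0.5497 0.3331 0.1884] mark [0.5487 0.3321] resid 61.2 of 778.0 off 1.0
L,S -0.06121242960414059 -0.025734789609292763 43.4583
```

Run:
```python
from h import *
m=np.array([.5487,.3322]); yaw=.202; ex,ey=ax(yaw); T=m-.09*ey; H=.0597
S=-.0255; L=-.061
push(T+ex*(L-.069)+ey*S, T+ex*-H+ey*S, yaw-np.pi/2, speed=.15)
push(T+ey*(S-.070), T+ey*-.050, yaw, speed=.15, near=.016, thr=7)
e=get_ee_pos(); move_straight([*(T-.075*ey),.2],speed=.4)
w=snap("wrist","w7"); print(get_time(),-w["R"].T@w["t"])
move_pose([.66,.03,.16],down(.04)); w=snap("wrist","w8"); print(get_time())
p=snap("top","t7"); b,bm=fit(p,"red_box",T); a,am=fit(p,"red_mate",m); print("L,S",(bm-am)@ex,(bm-am)@ey)
for n in ("red_reel","blue_reel"):
  for q in (p,w):
    for d in pinpoint(q,n): print(n,round(d["score"],2),d["at"],unproj(q,d["at"],.036).round(4))
```

```text
end [ 0.5129  0.2069 -0.0045] hit False [-0.2 -0.7  0.6]
end [ 0.5786  0.1894 -0.0048] hit True [ 1.7 -1.3 -0.6]
50.6167 [0.56446174 0.25079036 0.38842354]
51.3667
red_box pose [0.5676 0.2442 0.208 ] mark [0.568  0.2439] resid 45.6 of 793.0 off 1.1
red_mate pose [0.5496 0.3355 0.1656] mark [0.5487 0.3322] resid 111.3 of 701.0 off 0.7
L,S 0.0011795963201098859 -0.0904023402145135
blue_reel 0.46 [301.5, 151.0] [ 0.7023 -0.0611]
blue_reel 0.41 [351.6, 159.8] [ 0.673  -0.2325]
blue_reel 0.78 [320.4, 261.9] [ 0.7076 -0.0464]
```

```bash
python3 -c "
import cv2,numpy as np
a=[cv2.resize(cv2.imread(f'pics/{n}.png'),(400,300)) for n in ('w7','w8')]
t=cv2.resize(cv2.imread('pics/t7.png')[110:260,140:420],(560,300),interpolation=3)
o=np.zeros((600,800,3),np.uint8); o[:300]=np.hstack(a); o[300:,:560]=t; cv2.imwrite('pics/c7.png',o)"
```

```text
(no output)
```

View pics/c7.png

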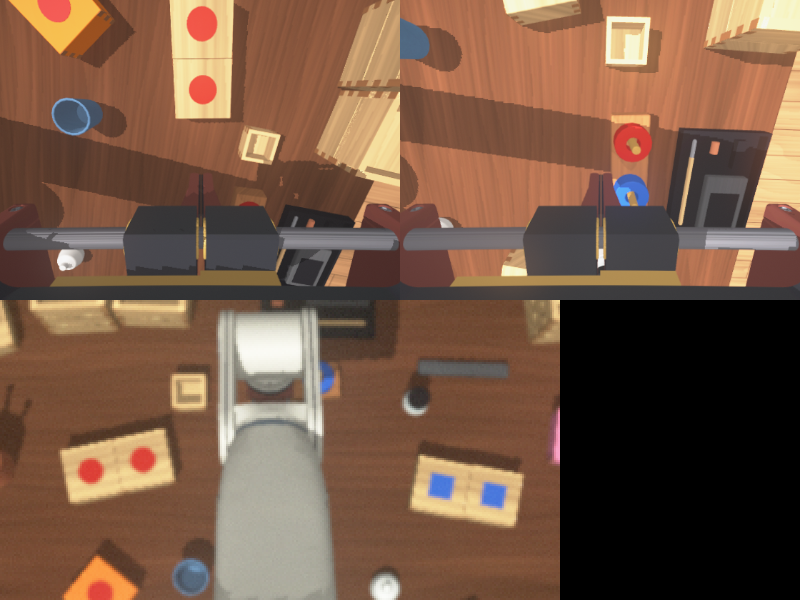

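Run:
```python
from h import *
w=read_camera("wrist"); p=read_camera("top")
p0=dict(p,color=cv2.imread("pics/top0.png")[:,:,::-1])
def ring(p,red,near,z):
    c=p["color"].astype(int); k=(c[:,:,0]-np.maximum(c[:,:,1],c[:,:,2])>70) if red else (c[:,:,2]-c[:,:,0]>50)
    uv=proj(p,[*near,z])[0]; yy,xx=np.mgrid[:420,:560]; f=p["fx"]/(p["R"]@[*near,z]+p["t"])[2]
    k&=np.hypot(xx-uv[0],yy-uv[1])<.042*f
    (u,v),s,_=cv2.minAreaRect(np.argwhere(k)[:,::-1].astype(np.float32)); C=unproj(p,(u,v),z)
    print(red,C.round(4),k.sum(),np.array(s)/f)
    return C
for q,z in ((p0,.058),(w,.060)):
    r=ring(q,1,(.709,.04),z)
    if q is p0: b=ring(q,0,(.709,-.044),z); print("stand yaw",np.arctan2(-(r-b)[0],(r-b)[1]),(r+b)/2,np.linalg.norm(r-b))
# post top, brass, in wrist picture
uv=proj(w,[[.709,.040,.094]])[0]; print("post top px expected",uv); u,v=uv.astype(int)
cv2.imwrite("pics/w9c.png",cv2.resize(w["color"][v-45:v+45,u-60:u+60,::-1],(720,540),interpolation=3)); print(u-60,v-45,get_time())
print(proj(w,[[.709,.04,.066],[.709,.067,.066],[.736,.04,.066],[.709,.013,.066],[.682,.04,.066]]).round(1).tolist())
```

```text
1 [0.7009 0.0325] 272 [0.06715715 0.06044143]
0 [ 0.7071 -0.0503] 180 [0.049584   0.05409164]
stand yaw 0.07473839103350673 [ 0.70403748 -0.00890742] 0.08308399611654385
1 [0.7027 0.047 ] 2252 [0.06445697 0.07460478]
post top px expected [335.77933393 205.59203607]
275 160 51.8167
[[330.7, 197.8], [333.3, 171.1], [357.5, 198.8], [328.4, 223.0], [304.0, 196.8]]
```

View pics/w9c.png

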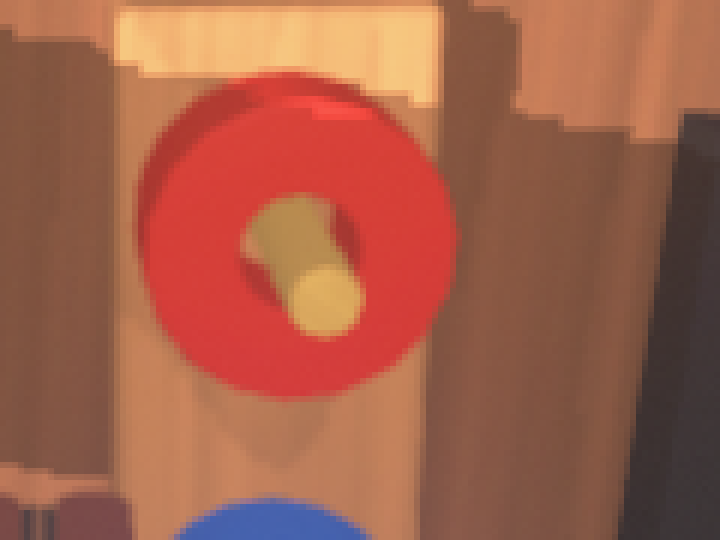

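Run:
```python
from h import *
w=read_camera("wrist")
P=unproj(w,(329.3,210),.094); R=unproj(w,(325.3,201.3),.066); print("post",P,"reel",R)
assert np.linalg.norm(P-R)<.008
o=down(.05); gripper_open()
move_straight([*R,.10],ori=o,speed=.3)
print(move_straight([*R,.021],speed=.12,threshold=8),get_ee_pos(),get_ft_force(),get_time())
if get_ee_pos()[2]<.025:
    grasp(15); print("width",get_width(),get_gripper_force(),get_time())
```

```text
post [0.70344232 0.03515718] reel [0.7038164  0.03572103]
False [0.7044316  0.03573355 0.0217456 ] [-0.1708903  -0.42888595 -0.58769338] 54.45
width 0.05245993618649276 15.000161100178957 55.0917
```

Run:
```python
from h import *
e=get_ee_pos(); move_straight([e[0],e[1],.105],speed=.15); print("width",get_width(),get_ft_force())
s=np.array([.5584,.288]); move_straight([*s,.105],ori=down(.2),speed=.25)
w=snap("wrist","w10"); print("width",get_width(),get_time())
print(move_straight([*s,.058],speed=.06,threshold=3),get_ee_pos(),get_ft_force(),get_width(),get_time())
```

```text
width 0.05261341126548005 [ 0.42893528 -0.59747221 -1.3989622 ]
width 0.05259164573473171 57.1667
False [0.55867947 0.28817471 0.05825408] [ 0.50039402 -0.05434807 -1.33608853] 0.05251076249891976 58.1
```

Run:
```python
from h import *
e=get_ee_pos()
print(move_straight([e[0],e[1],.0345],speed=.05,threshold=3),get_ee_pos(),get_ft_force(),get_time())
if abs(get_ee_pos()[2]-.0357)<.004:
    gripper_open(); e=get_ee_pos(); move_straight([e[0],e[1],.12],speed=.2)
    ex,ey=ax(.2); move_straight([*(np.array([.5584,.288])-.15*ey),.2],speed=.35)
    w=snap("wrist","w11"); p=snap("top","t11"); print(get_time())
    a=cv2.resize(w["color"][:,:,::-1],(400,300)); f=snap("scene","s11")["color"][130:290,150:470,::-1]
    b=cv2.resize(p["color"][110:260,140:420,::-1],(400,214),interpolation=3)
    O=np.zeros((600,800,3),np.uint8); O[:300,:400]=a; O[:214,400:]=b; O[300:,:600]=cv2.resize(f,(600,300),interpolation=3); cv2.imwrite("pics/c11.png",O)
```

```text
True [0.55824928 0.28798004 0.03453387] [0.63162892 0.47969808 0.80686086] 58.5667
60.5917
```

View pics/c11.png

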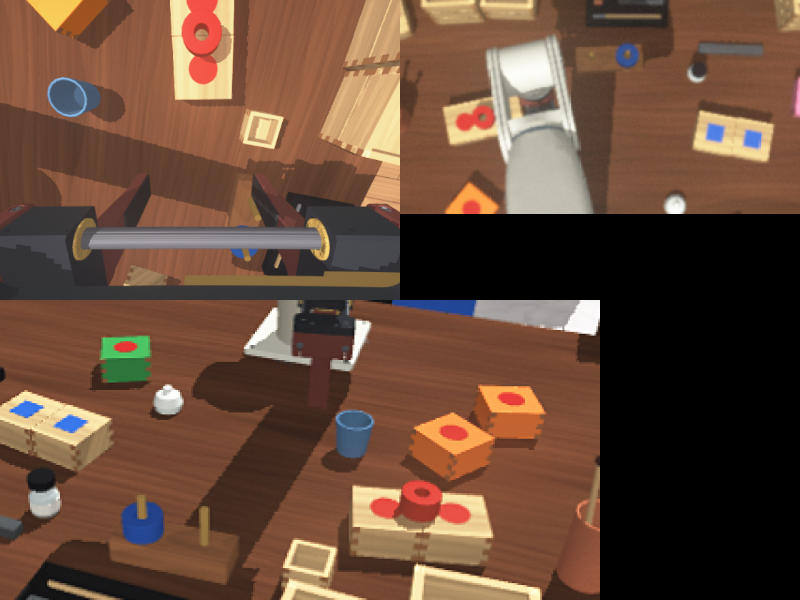

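The reel stands flat over the seam of the red pair, at scene crop (420,500). Both pairs are touching and squared, everything else is where it was, and the clock is at about 61 s.

```bash
python3 -c "
from workcell import *
print(finish_job(),get_time())"
```

```text
the job is handed in; nothing more can be done
the job is handed in; nothing more can be done
```

I handed the job in at about 61 s: both pairs are face to face and squared, with edges about 1 mm off on red and 2 mm off on blue, and the red reel stands flat over the red pair's seam; my first blue push slid over the box top because the fingertips sit 26 mm above the reported TCP.

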